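# Put the microscope objectives back into their canister bases

### The job

The four metal objectives have come off the inspection microscope: stand each one upright in the open canister base of its own size, the smallest objective in the smallest base and so on up to the largest in the largest. Set each down gently, without dropping it, and leave the two black eyepieces where they stand.

Things in the scene. Friction and masses are not known exactly. Their poses are not given: they have to be found in the camera images.
- slim_objective (a point): centre of the smallest of four microscope objectives: bare-metal round lens barrel standing upright, 24 mm in diameter, 66 mm tall, about 90 g, z up. Foot: a 19 mm wide, 4 mm high brass thread; straight barrel from 4 to 52 mm above the foot, then narrowing to a glass lens on top. Grip the barrel from above, fingertips at least 12 mm above its foot, so that they clear the canister's rim.
- medium_objective (a point): centre of the second smallest of four microscope objectives: bare-metal round lens barrel standing upright, 32 mm in diameter, 62 mm tall, about 150 g, z up. Foot: a 27 mm wide, 4 mm high brass thread; straight barrel from 4 to 48 mm above the foot, then narrowing to a glass lens on top. Grip the barrel from above, fingertips at least 12 mm above its foot, so that they clear the canister's rim.
- broad_objective (a point): centre of the second largest of four microscope objectives: bare-metal round lens barrel standing upright, 40 mm in diameter, 58 mm tall, about 220 g, z up. Foot: a 35 mm wide, 4 mm high brass thread; straight barrel from 4 to 44 mm above the foot, then narrowing to a glass lens on top. Grip the barrel from above, fingertips at least 12 mm above its foot, so that they clear the canister's rim.
- giant_objective (a point): centre of the largest of four microscope objectives: bare-metal round lens barrel standing upright, 50 mm in diameter, 56 mm tall, about 330 g, z up. Foot: a 45 mm wide, 4 mm high brass thread; straight barrel from 4 to 42 mm above the foot, then narrowing to a glass lens on top. Grip the barrel from above, fingertips at least 12 mm above its foot, so that they clear the canister's rim.
- base_slim: the smallest of the four open canister bases, which belongs to the smallest objective (24 mm): a loose, shallow black plastic dish, 48 mm over its rim and 10 mm high, with a flat round recess 42 mm wide and 7 mm deep (grey foam floor 3 mm above the bench). Origin at the centre of its underside, z up.
- base_medium: the second smallest of the four open canister bases, which belongs to the second smallest objective (32 mm): a loose, shallow black plastic dish, 56 mm over its rim and 10 mm high, with a flat round recess 50 mm wide and 7 mm deep (grey foam floor 3 mm above the bench). Origin at the centre of its underside, z up.
- base_broad: the second largest of the four open canister bases, which belongs to the second largest objective (40 mm): a loose, shallow black plastic dish, 64 mm over its rim and 10 mm high, with a flat round recess 58 mm wide and 7 mm deep (grey foam floor 3 mm above the bench). Origin at the centre of its underside, z up.
- base_giant: the largest of the four open canister bases, which belongs to the largest objective (50 mm): a loose, shallow black plastic dish, 74 mm over its rim and 10 mm high, with a flat round recess 68 mm wide and 7 mm deep (grey foam floor 3 mm above the bench). Origin at the centre of its underside, z up.
- eyepiece0_center (a point): centre (half-way up) of one of two eyepieces, to be left alone: 52 mm tall, a 30 mm steel tube standing on the bench with a wider black body (37 mm) and a black rubber eyecup (43 mm) on top; 26 mm above its foot.
- eyepiece1_center (a point): centre (half-way up) of one of two eyepieces, to be left alone: 52 mm tall, a 30 mm steel tube standing on the bench with a wider black body (37 mm) and a black rubber eyecup (43 mm) on top; 26 mm above its foot.

How it is judged (in metres and radians):
At the end, for the whole second after the job is handed in: Each objective stands upright (within 0.08 rad) and fully down (within 3 mm) in the recess of the canister base of its own size rank, its axis within 12 mm of the base's centre, the base flat on the bench (within 0.05 rad); all released and at rest (horizontal distance between slim_objective and base_slim below 0.012 m and z of slim_objective in the frame of base_slim between 0.033 and 0.039 m and angle between each of slim_objective, medium_objective, broad_objective, giant_objective's own z axis and vertical below 0.08 rad and angle between each of base_slim, base_medium, base_broad, base_giant's own z axis and vertical below 0.05 rad and linear speed of each of objective_slim, objective_medium, objective_broad, objective_giant below 0.02 m/s and contact force between the fingers and objective_slim below 0.05 N and horizontal distance between medium_objective and base_medium below 0.012 m and z of medium_objective in the frame of base_medium between 0.031 and 0.037 m and contact force between the fingers and objective_medium below 0.05 N and horizontal distance between broad_objective and base_broad below 0.012 m and z of broad_objective in the frame of base_broad between 0.029 and 0.035 m and contact force between the fingers and objective_broad below 0.05 N and horizontal distance between giant_objective and base_giant below 0.012 m and z of giant_objective in the frame of base_giant between 0.028 and 0.034 m and contact force between the fingers and objective_giant below 0.05 N); the robot touches nothing.
It fails at once if an objective is dropped: it moves faster than 0.5 m/s while the fingers do not touch it (a fall of more than about 13 mm) ((linear speed of objective_slim above 0.5 m/s and contact force between the fingers and objective_slim below 0.05 N) or (linear speed of objective_medium above 0.5 m/s and contact force between the fingers and objective_medium below 0.05 N) or (linear speed of objective_broad above 0.5 m/s and contact force between the fingers and objective_broad below 0.05 N) or (linear speed of objective_giant above 0.5 m/s and contact force between the fingers and objective_giant below 0.05 N)).
It fails at once if an eyepiece is knocked over or moved more than 20 mm (distance of any of eyepiece0_center, eyepiece1_center from where it was at the start of the episode above 0.02 m or angle between any of eyepiece0_center, eyepiece1_center's own z axis and vertical above 0.35 rad).
It also fails if it takes over 104 s, if anything falls off the work surface, if the arm or the gripper's body presses on something with over 40 N, if the wrist force passes 120 N, or if a joint passes its speed limit or range.

### The arm

A 7-joint arm with a two-finger parallel gripper is mounted at the origin on the work surface. World frame = base frame: x ahead of the robot, y to its left, z up, the work surface at z = 0. Lengths are in mm, angles in rad, forces in N, time in s.
With the tool pointing down it reaches from about 425 to 950 mm from the base axis. Payload 4.7 kg.
Tool frame: the origin (TCP) lies at the very end of the fingers, on their centre line; the grasp point (between the pads) lies 19 mm behind it (r.hold_point_z is the distance from the TCP to the grasp point, in mm); z points along the fingers, x is the direction in which the jaws open and shut, and the axes are right-handed (so a half turn about z gives the same grasp; the last joint's range is limited). The gripper opens to 85 mm and grips with 20 to 120 N. Pads are 22 mm wide; open, the fingers measure 114 mm over their backs; the gripper's body (76 mm by 85 mm) begins 54 mm behind the grasp point. The pads swing forward as they close: fully open they stand 13 mm farther back than shut.
Start: joints at [1.285, 0.469, -0.049, 1.532, 0.024, 1.141, -0.082], TCP at [171.487, -652.871, 231.335] pointing down, gripper open.
Joint ranges: [-2.59, 2.59], [-0.33, 1.99], [-1.39, 1.29], [0.1, 2.45], [-1.04, 4.18], [0.21, 1.99], [-2.66, 2.66]. Speed limits (rad/s): [2.57, 2.57, 3.14, 3.14, 3.14, 3.14, 3.14].

### API

Orientations are given as a unit quaternion [w, x, y, z].
In Python, from plant import readout, cams, job_done, r gives the robot as it stands.
- The arm moves only by the tool send_rows, never from a script. Its argument "targets" is a list of rows, each a list of 3 entries, a list of its own where there are three numbers: the shift along the world's x, y, z in mm, then the turn about the world's z in rad, then the opening in per cent of the stroke, from 0 (shut) to 100 (fully open). In form: [[[tx, ty, tz], turn, fingers], ...]. A call has 1 to 10 rows; each row is the pose to reach, as a shift and turn from the pose commanded when the call began; what a row does not reach only later rows make up. A row lasts 1/12 s, in which the tool goes at most 41.7 mm and 7.16 degrees, less where a joint would pass 70% of its speed; a pose out of reach is approached as far as the arm can. A call with a gripper value outside its range is refused whole. The fingers move at their own pace and stop on an object; "grip_force" is the grip in N (left out, the last holds). Time passes only in rows, so rows that repeat a pose let the fingers close. It gives the time, the measured TCP pose, the force and the opening at its end, in the units of the state.
- readout.get_obs(): the state, without advancing time (a new reading comes with each control period).
- cams.read_camera(name): name is "side" or "top" or "wrist"; returns a dict with "pixels" (400x640x3 uint8, red, green, blue), "fx", "fy", "cx", "cy" (pixels), "D" ([k1, k2, p1, p2, k3] as OpenCV has them; the pictures are not rectified), "R" (3x3) and "t" (3): a world point X has camera coordinates R X + t. Camera axes: x right, y down, z forward; pixel columns grow to the right and rows downward; lengths in mm; the calibration is good to about 2 mm. A picture is of the moment at which its call begins. There is no depth.
- job_done(): hands the job in, once; it reports no verdict.
The state is a dict: "time": time; "qpos": joint angles; "joint_velocities": joint speeds; "joint_torque": joint torques, N m; "eef_pos": TCP position; "tool_rot": TCP orientation; "ft_force": force on the tool from outside, world axes, zero at the start; "moment": the same for the moment, N m; "grip_width": finger opening in mm.
Only numpy, scipy, OpenCV 4.12 (cv2) and the standard library are available. Lean on these libraries where they do the work, as an engineer would, in place of code of your own. Each camera call takes 0.05 s, during which the arm holds its last target.

## Working session

There is one attempt and no reset: what is moved stays moved. The work goes in short steps, Python scripts to look and compute and a tool call to move; the robot and the scene stay as the last step left them, time stands still between calls to the robot, and variables do not carry over. Pictures are saved under pics/ and viewed, and the job is handed in when it is done.

Besides the shell and the picture viewer there is one more tool, called after "Emit:" as name(argument=value, ...), one argument or row to a line, values as JSON. send_rows: Moves the arm, as the interface text tells. Its arguments: {"type":"object","properties":{"targets":{"type":"array"},"grip_force":{"type":"number"}},"required":["targets"]}

```bash
ls; mkdir -p pics
python3 - <<'E'
from plant import readout, cams, r
import cv2
o=readout.get_obs(); print(o)
print([a for a in dir(r) if not a.startswith('_')])
for n in ["side","top","wrist"]:
    c=cams.read_camera(n); cv2.imwrite(f"pics/{n}0.png",c["pixels"][:,:,::-1]); print(n,c["fx"],c["cx"],c["cy"],c["D"],c["R"],c["t"])
E
```

```text
pics
{'time': 0.0, 'qpos': array([ 1.2850801 ,  0.46944552, -0.04860638,  1.53370466,  0.02412309,
        1.14099376, -0.08233199]), 'joint_velocities': array([-7.06633056e-04, -9.54938072e-04,  1.42385690e-03,  7.58077528e-04,
        1.38621619e-05,  7.89666294e-04, -3.09531310e-04]), 'joint_torque': array([-8.54184364e-04, -5.10312152e+01, -4.72309417e-02, -2.37723094e+01,
        1.06054335e-02,  7.44982681e-03, -9.05500144e-06]), 'eef_pos': array([ 171.3126927 , -652.29010542,  230.25416856]), 'tool_rot': array([-5.64355940e-04,  7.91839742e-01, -6.10728137e-01, -8.04057658e-04]), 'ft_force': array([-0.47744698, -0.24332805,  0.84101385]), 'moment': array([-0.01063778, -0.00062387,  0.02351824]), 'grip_width': 85.59650443639538}
['Unreachable', 'hold_point_z']
side 430.4476321836279 310.96156974033295 199.05714323306142 [0.01744545 0.         0.         0.         0.        ] [[ 0.98245467 -0.18598935  0.01381236]
 [-0.11186474 -0.64692291 -0.75430566]
 [ 0.14922835  0.739526   -0.65637809]] [-549.45984105   84.20518302  789.53851375]
top 454.9328515132595 320.92878111089254 207.39911328975677 [-0.11023802  0.          0.          0.          0.        ] [[ 0.07434947 -0.99721559 -0.00576443]
 [-0.97575516 -0.07155381 -0.20683791]
 [ 0.20584952  0.02100296 -0.97835824]] [-40.7475266  573.0471185  992.34316113]
wrist 295.3380086810751 322.1289942184982 205.72060601765875 [0.00247537 0.         0.         0.         0.        ] [[ 0.25335397 -0.96737038 -0.0025133 ]
 [-0.92368467 -0.24268302  0.29649888]
 [-0.28743417 -0.07279767 -0.95502989]] [-672.45089664  -37.99470501  380.10242778]
```

View pics/side0.png

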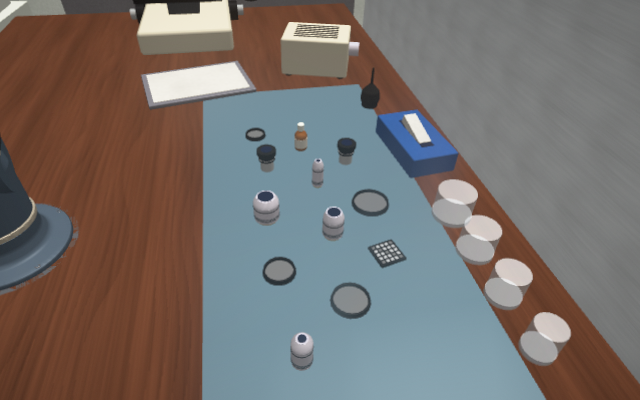

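View pics/top0.png

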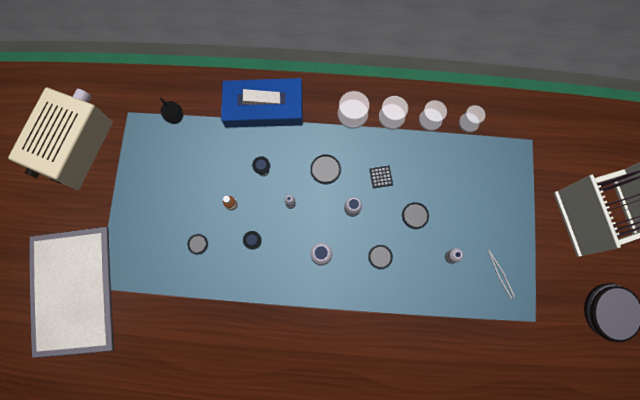

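View pics/wrist0.png

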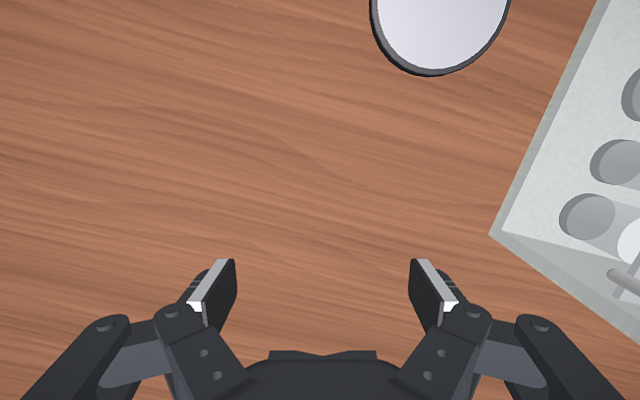

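```bash
cat > h.py <<'E'
import numpy as np, cv2
from plant import readout, cams
def K(c): return np.array([[c["fx"],0,c["cx"]],[0,c["fy"],c["cy"]],[0,0,1.]])
def onplane(c,uv,z):
    p=cv2.undistortPoints(np.array(uv,float).reshape(-1,1,2),K(c),np.array(c["D"]))[:,0]
    R=np.array(c["R"]);t=np.array(c["t"]).ravel()
    d=np.c_[p,np.ones(len(p))]@R; o=-R.T@t
    return o+d*((z-o[2])/d[:,2])[:,None]
def proj(c,X):
    X=np.array(X,float).reshape(-1,1,3)
    return cv2.projectPoints(X,cv2.Rodrigues(np.array(c["R"]))[0],np.array(c["t"],float).ravel(),K(c),np.array(c["D"]))[0][:,0]
E
python3 - <<'E'
from h import *
t=cams.read_camera("top"); s=cams.read_camera("side")
print(s["fy"],t["fy"])
T={'b325':(325,169,5),'b415':(415,215,5),'b380':(380,257,5),'b198':(198,244,5),'o321':(321,254,30),'o353':(353,206,30),'o455':(455,256,30),'o290':(290,201,30),'e261':(261,165,30),'e252':(252,240,30),'bottle':(229,202,20)}
for k,v in T.items():
    X=onplane(t,v[:2],v[2])[0]; print(k,X.round(),np.hypot(*X[:2]).round(),proj(s,X).round())
cv2.imwrite("pics/tz1.png",cv2.resize(t["pixels"][140:280,180:340,::-1],None,fx=5,fy=4.2857,interpolation=cv2.INTER_CUBIC)[:600])
cv2.imwrite("pics/tz2.png",cv2.resize(t["pixels"][140:280,310:470,::-1],None,fx=5,fy=4.2857,interpolation=cv2.INTER_CUBIC)[:600])
cv2.imwrite("pics/sz1.png",cv2.resize(s["pixels"][120:240,230:390,::-1],None,fx=5,fy=5,interpolation=cv2.INTER_CUBIC))
cv2.imwrite("pics/sz2.png",cv2.resize(s["pixels"][250:370,250:410,::-1],None,fx=5,fy=5,interpolation=cv2.INTER_CUBIC))
E
```

```text
430.4476321836279 454.9328515132595
b325 [684.  -0.   5.] 684.0 [[370. 201.]]
b415 [ 584. -227.    5.] 627.0 [[352. 298.]]
b380 [ 476. -147.    5.] 498.0 [[279. 269.]]
b198 [474. 293.   5.] 557.0 [[256. 134.]]
o321 [470.  -6.  30.] 470.0 [[267. 206.]]
o353 [590. -74.  30.] 594.0 [[335. 222.]]
o455 [ 487. -320.   30.] 583.0 [[303. 352.]]
o290 [591.  77.  30.] 596.0 [[319. 173.]]
e261 [675. 156.  30.] 693.0 [[348. 149.]]
e252 [491. 158.  30.] 516.0 [[268. 156.]]
bottle [580. 226.  20.] 622.0 [[302. 140.]]
```

View pics/tz1.png

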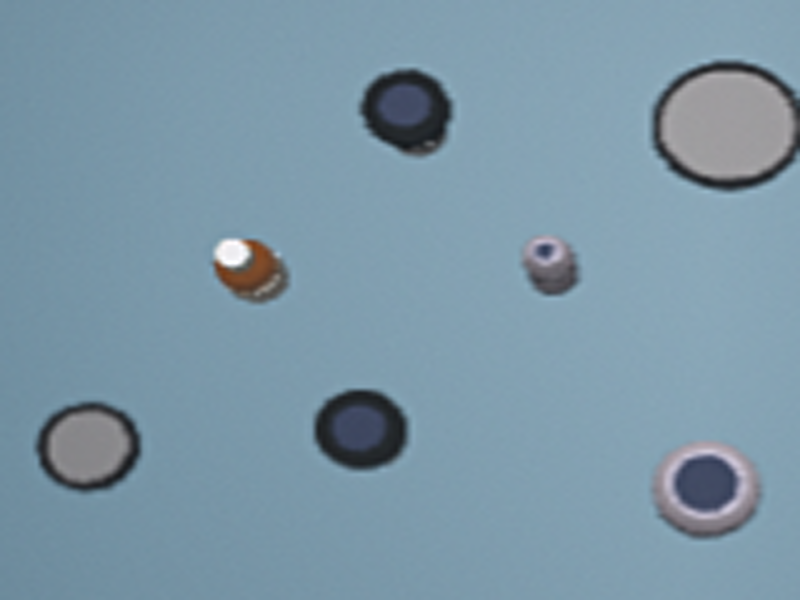

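View pics/tz2.png

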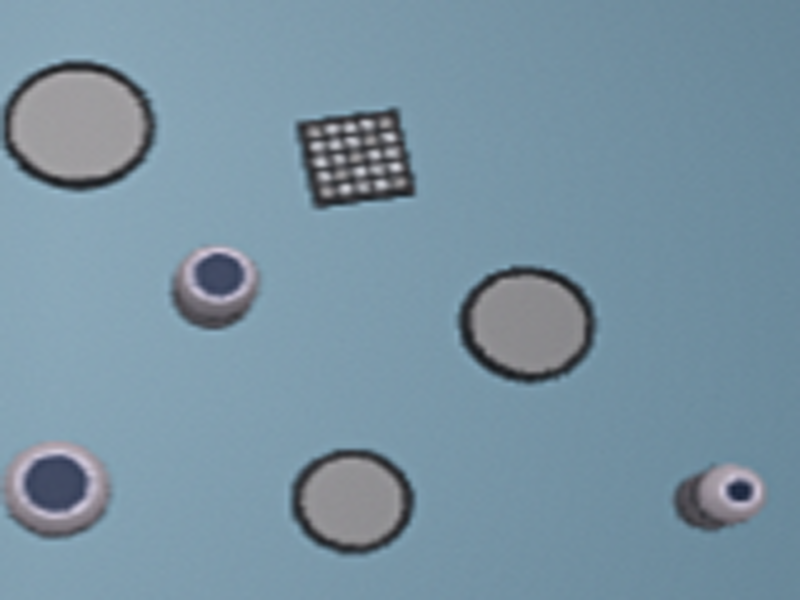

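View pics/sz1.png

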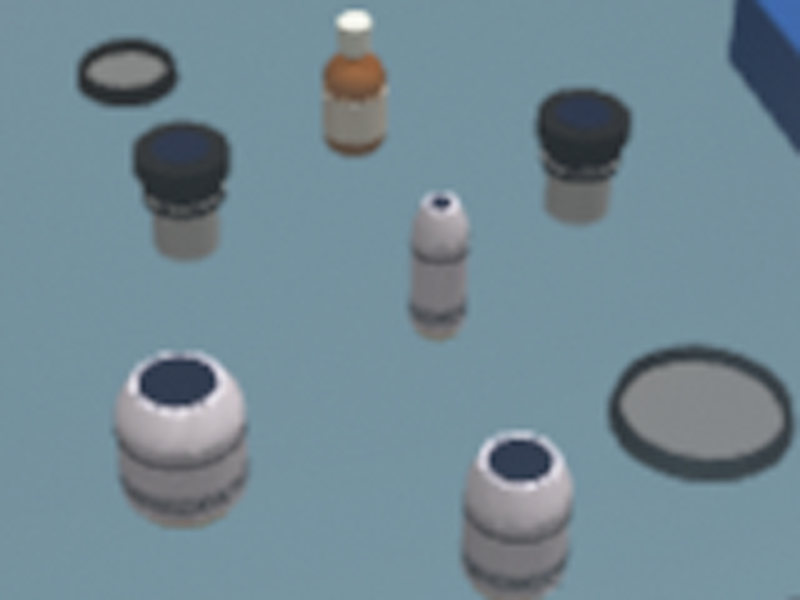

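View pics/sz2.png

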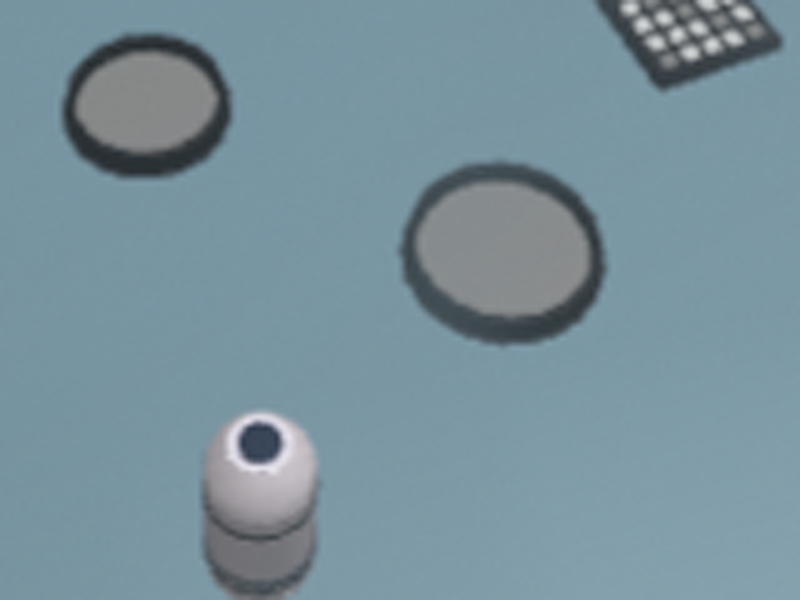

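```bash
cat > meas.py <<'E'
from h import *
from scipy.optimize import least_squares
P={'slim':[(9.5,0),(9.5,4),(12,4),(12,52)],'medium':[(13.5,0),(13.5,4),(16,4),(16,48)],'broad':[(17.5,0),(17.5,4),(20,4),(20,44)],'giant':[(22.5,0),(22.5,4),(25,4),(25,42)]}
H={'slim':66,'medium':62,'broad':58,'giant':56}
BD={'slim':48,'medium':56,'broad':64,'giant':74}
B={k:[(d/2,0),(d/2,10)] for k,d in BD.items()}
th=np.linspace(0,2*np.pi,48,endpoint=False)
def pts(prof,x,y): return np.vstack([np.c_[x+r*np.cos(th),y+r*np.sin(th),z+0*th] for r,z in prof])
def hullc(q):
    m=cv2.moments(cv2.convexHull(q.astype(np.float32))); return np.array([m['m10']/m['m00'],m['m01']/m['m00']]),m['m00']
def mask(c):
    hsv=cv2.cvtColor(c["pixels"],cv2.COLOR_RGB2LAB).astype(int)
    return hsv
def blob(c,uv,win=40):
    L=cv2.cvtColor(c["pixels"],cv2.COLOR_RGB2LAB).astype(np.float32)
    u,v=np.round(uv).astype(int); y0,x0=max(v-win,0),max(u-win,0)
    S=L[y0:v+win,x0:u+win]; med=np.median(S.reshape(-1,3),0)
    m=(np.linalg.norm(S-med,axis=2)>12).astype(np.uint8)
    n,l,st,ce=cv2.connectedComponentsWithStats(m)
    j=min(range(1,n),key=lambda i:np.linalg.norm(ce[i]-[u-x0,v-y0])+ (1e3 if st[i,4]<60 else 0))
    cs,_=cv2.findContours((l==j).astype(np.uint8),cv2.RETR_EXTERNAL,cv2.CHAIN_APPROX_NONE)
    full=cv2.fillPoly(np.zeros_like(m),cs,1)
    mo=cv2.moments(full,True)
    return np.array([mo['m10']/mo['m00']+x0,mo['m01']/mo['m00']+y0]),mo['m00']
def lens(c,uv,win=9):
    pass
E
python3 - <<'E'
from meas import *
t=cams.read_camera("top"); s=cams.read_camera("side")
o={'slim':(591,77),'medium':(487,-320),'broad':(590,-74),'giant':(470,-6)}
b={'slim':(474,293),'medium':(476,-147),'broad':(584,-227),'giant':(684,0)}
e={'e0':(675,156),'e1':(491,158)}
EP=[(15,0),(15,20),(21.5,36),(21.5,52)]
def full(k): return P[k]+[({'slim':5,'medium':9,'broad':14,'giant':18}[k],H[k])]
for nm,d,pr in [('obj',o,full),('base',b,lambda k:B[k]),('eye',e,lambda k:EP)]:
    for k,xy in d.items():
        out=[]
        for cs in ([t,s],[t],[s]):
            M=[blob(c,hullc(proj(c,pts(pr(k),*xy)))[0]) for c in cs]
            f=lambda p:np.concatenate([hullc(proj(c,pts(pr(k),*p)))[0]-m[0] for c,m in zip(cs,M)])
            res=least_squares(f,xy,diff_step=1e-3); out.append(res.x.round(1))
            ar=[round(hullc(proj(c,pts(pr(k),*res.x)))[1]/m[1],2) for c,m in zip(cs,M)]
            if len(cs)==2: a0=ar
        print(nm,k,*out,a0)
E
```

```text
obj slim [588.   77.9] [589.1  77.6] [587.3  78.3] [0.93, 0.92]
obj medium [ 486.  -317.3] [ 488.2 -316.6] [ 485.2 -317.7] [0.97, 0.97]
obj broad [587.3 -72.5] [588.2 -72.6] [586.7 -72.6] [0.97, 0.95]
obj giant [468.9  -6.1] [469.6  -6. ] [468.4  -6.2] [1.0, 0.97]
base slim [473.6 294.2] [474.5 294.6] [472.7 292.8] [0.87, 0.86]
base medium [ 475.1 -147.9] [ 476.4 -146.6] [ 474.4 -149.1] [0.88, 0.9]
base broad [ 581.6 -228.8] [ 583.  -227.3] [ 580.7 -229.9] [0.89, 0.92]
base giant [683.2   0. ] [684.1   0. ] [682.6   0. ] [0.9, 0.91]
eye e0 [669.7 153.9] [670.9 153.8] [668.6 153.5] [0.93, 0.99]
eye e1 [488.  156.3] [489.  156.3] [487.  156.2] [0.94, 0.99]
```

Run:
```python
from h import *
t=cams.read_camera("top"); w=cams.read_camera("wrist")
for z in (0,60): print(z,onplane(w,[(440,0),(440,75),(370,10),(490,235),(600,0)],z).round()[:,:2].tolist(), onplane(t,[(612,312),(580,255),(585,312),(557,193),(513,297)],z).round()[:,:2].tolist())
```

```text
0 [[391.0, -726.0], [321.0, -754.0], [363.0, -655.0], [150.0, -893.0], [435.0, -894.0]] [[377.0, -731.0], [514.0, -648.0], [374.0, -658.0], [668.0, -592.0], [401.0, -473.0]]
60 [[368.0, -711.0], [309.0, -734.0], [344.0, -651.0], [165.0, -851.0], [404.0, -852.0]] [[376.0, -691.0], [505.0, -613.0], [374.0, -623.0], [651.0, -560.0], [399.0, -449.0]]
```

Emit:
send_rows(
  targets=[
    [[31,34,-8],0.12,100],
    [[63,67,-16],0.24,100],
    [[94,101,-24],0.36,100],
    [[126,134,-32],0.48,100],
    [[157,168,-40],0.6,100],
    [[189,201,-48],0.72,100],
    [[220,235,-56],0.84,100],
    [[252,268,-64],0.96,100],
    [[283,302,-72],1.08,100],
    [[304,325,-78],1.2,100],
  ],
  grip_force=40,
)

```text
time: 1.28
eef_pos: [453.2, -351.9, 159.8]
tool_rot: [0.0, 0.999, -0.054, 0.0]
ft_force: [0.8, 0.5, 0.3]
grip_width: 85.5
```

Emit:
send_rows(
  targets=[
    [[5,5,-2],0.1,100],
    [[10.5,10.6,-3],0.1,100],
    [[10.5,10.6,-3],0.1,100],
    [[10.5,10.6,-3],0.1,100],
    [[10.5,10.6,-3],0.1,100],
  ],
)

```text
time: 1.7
eef_pos: [461.3, -344.7, 156.8]
tool_rot: [0.001, 1.0, -0.009, -0.0]
ft_force: [0.2, -0.0, -0.5]
grip_width: 85.9
```

Run:
```python
from h import *
o=readout.get_obs(); print(o['eef_pos'],o['tool_rot'],o['qpos'].round(2),o['time'])
c=cams.read_camera("wrist"); cv2.imwrite("pics/w1.png",c["pixels"][:,:,::-1])
print(proj(c,[[486,-317.3,62],[486,-317.3,0]]))
```

```text
[ 461.28486534 -344.68243166  156.77561227] [ 6.00947683e-04  9.99955964e-01 -9.36215912e-03 -2.40861352e-04] [ 0.91  0.42 -0.44  1.83  0.22  0.93  0.35] 1.7
[[352.09916501 177.21909581]
 [346.18492662 164.69151761]]
```

View pics/w1.png

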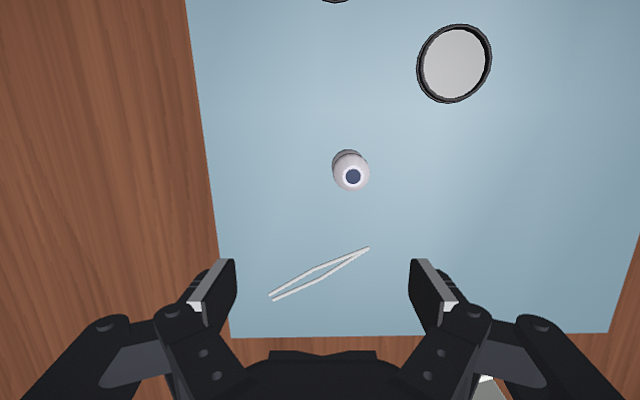

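Emit:
send_rows(
  targets=[
    [[12,13,-10],0.0,100],
    [[24.7,27.4,-25],0.0,100],
    [[24.7,27.4,-45],0.0,100],
    [[24.7,27.4,-60],0.0,100],
    [[24.7,27.4,-60],0.0,100],
    [[24.7,27.4,-60],0.0,100],
  ],
)

```text
time: 2.25
eef_pos: [486.2, -316.3, 96.3]
tool_rot: [-0.0, 1.0, -0.008, -0.001]
ft_force: [0.6, -1.0, -0.1]
grip_width: 85.4
```

Emit:
send_rows(
  targets=[
    [[0,-1,-25],0.0,100],
    [[0,-1,-50],0.0,100],
    [[0,-1,-68],0.0,100],
    [[0,-1,-78],0.0,100],
    [[0,-1,-78],0.0,100],
  ],
)

```text
time: 2.67
eef_pos: [486.2, -316.7, 17.7]
tool_rot: [-0.0, 1.0, -0.008, -0.001]
ft_force: [-0.2, -0.3, 0.3]
grip_width: 85.2
```

Run:
```python
from h import *
o=readout.get_obs(); print(o['eef_pos'],o['grip_width'],o['ft_force'])
c=cams.read_camera("wrist"); cv2.imwrite("pics/w2.png",c["pixels"][:,:,::-1])
print(proj(c,[[486,-317.3,62],[486,-317.3,0]]))
```

```text
[ 486.206178   -316.72696008   17.66644938] 85.19997347102556 [-0.18926213 -0.28301828  0.31064597]
[[322.1550433  320.36267982]
 [322.29630924 250.91629968]]
```

View pics/w2.png

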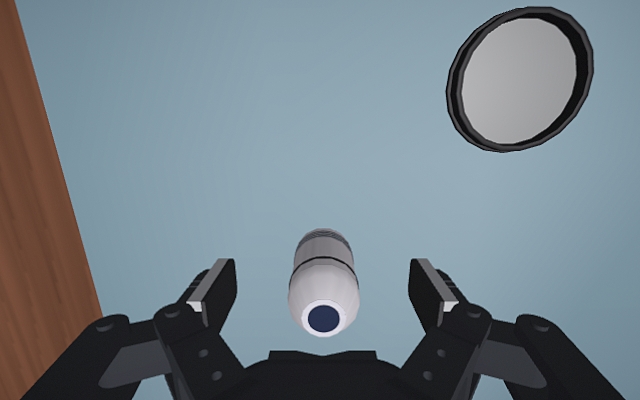

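Emit:
send_rows(
  targets=[
    [[0,0,0],0.0,0],
    [[0,0,0],0.0,0],
    [[0,0,0],0.0,0],
    [[0,0,0],0.0,0],
    [[0,0,0],0.0,0],
    [[0,0,0],0.0,0],
    [[0,0,0],0.0,0],
    [[0,0,0],0.0,0],
    [[0,0,0],0.0,0],
    [[0,0,0],0.0,0],
  ],
)

```text
time: 3.55
eef_pos: [487.7, -316.6, 19.6]
tool_rot: [0.0, 1.0, -0.007, 0.0]
ft_force: [-1.9, 0.5, 7.3]
grip_width: 31.1
```

Emit:
send_rows(
  targets=[
    [[0,0,5],0.0,0],
    [[0,0,15],0.0,0],
    [[0,0,30],0.0,0],
    [[0,0,45],0.0,0],
    [[0,0,55],0.0,0],
    [[0,0,60],0.0,0],
    [[0,0,60],0.0,0],
    [[0,0,60],0.0,0],
  ],
)

```text
time: 4.22
eef_pos: [486.9, -316.3, 78.5]
tool_rot: [-0.0, 1.0, -0.007, -0.0]
ft_force: [0.3, -0.4, -2.8]
grip_width: 30.6
```

Run:
```python
from h import *
o=readout.get_obs(); print(o['eef_pos'],o['grip_width'],o['ft_force'])
c=cams.read_camera("wrist"); cv2.imwrite("pics/w3.png",c["pixels"][:,:,::-1])
```

```text
[ 486.9364393  -316.28023338   78.53018277] 30.630820154336984 [ 0.31217796 -0.42154072 -2.77567261]
```

View pics/w3.png

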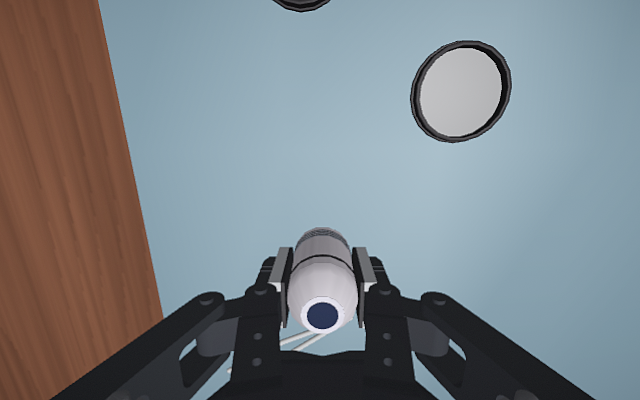

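Emit:
send_rows(
  targets=[
    [[-1,10,0],0.0,0],
    [[-2,30,0],0.0,0],
    [[-4,55,0],0.0,0],
    [[-6,82,0],0.0,0],
    [[-8,110,0],0.0,0],
    [[-10,136,0],0.0,0],
    [[-11,156,0],0.0,0],
    [[-11.8,168.4,0],0.0,0],
    [[-11.8,168.4,0],0.0,0],
    [[-11.8,168.4,0],0.0,0],
  ],
)

```text
time: 5.1
eef_pos: [475.3, -147.7, 78.4]
tool_rot: [0.0, 1.0, -0.006, -0.0]
ft_force: [0.2, -1.1, -2.0]
grip_width: 30.8
```

```bash
cat > look.py <<'E'
import sys
from meas import *
n,ob,ba=sys.argv[1:4]
o=readout.get_obs(); print(o['eef_pos'].round(1),o['grip_width'].__round__(1),o['ft_force'].round(1),o['time'])
ims=[]
for nm,u,v in (("wrist",0,0),):
    c=cams.read_camera(nm); cv2.imwrite(f"pics/{n}.png",c["pixels"][:,:,::-1])
s=cams.read_camera("side");t=cams.read_camera("top")
x,y,z=o['eef_pos']
for c,q in((s,'s'),(t,'t')):
    u,v=proj(c,[[x,y,z]])[0].round().astype(int); u0=min(max(u-60,0),520);v0=min(max(v-50,0),300)
    cv2.imwrite(f"pics/{n}{q}.png",cv2.resize(c["pixels"][v0:v0+100,u0:u0+120,::-1],None,fx=5,fy=5,interpolation=cv2.INTER_CUBIC)); print(q,u0,v0)
E
python3 look.py p1 medium medium
```

```text
[ 475.3 -147.7   78.4] 30.8 [ 0.2 -1.1 -2. ] 5.1
s 218 191
t 324 204
```

View pics/p1.png

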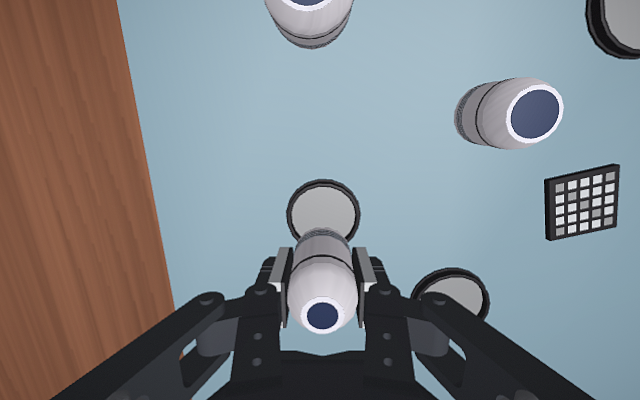

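View pics/p1s.png

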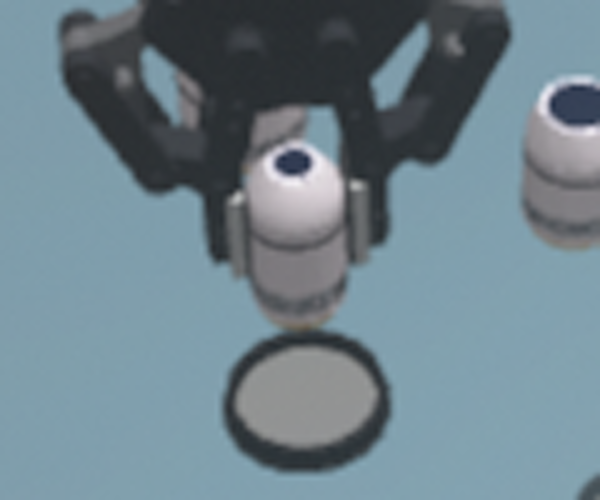

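Emit:
send_rows(
  targets=[
    [[0,0,-10],0.0,0],
    [[0,0,-25],0.0,0],
    [[0,0,-38],0.0,0],
    [[0,0,-46],0.0,0],
    [[0,0,-51],0.0,0],
    [[0,0,-53],0.0,0],
    [[0,0,-54],0.0,0],
    [[0,0,-54],0.0,0],
  ],
)

```text
time: 5.92
eef_pos: [475.7, -148.0, 24.7]
tool_rot: [0.0, 1.0, -0.007, 0.0]
ft_force: [-0.5, 0.9, -2.7]
grip_width: 30.9
```

Emit:
send_rows(
  targets=[
    [[0,0,-0.7],0.0,0],
    [[0,0,-1.3],0.0,0],
    [[0,0,-2],0.0,0],
    [[0,0,-2],0.0,0],
  ],
)

```text
time: 6.25
eef_pos: [475.5, -147.9, 22.8]
tool_rot: [0.0, 1.0, -0.007, 0.0]
ft_force: [0.1, 0.0, -1.9]
grip_width: 31.4
```

Emit:
send_rows(
  targets=[
    [[0,0,-0.5],0.0,0],
    [[0,0,-1],0.0,0],
    [[0,0,-1],0.0,0],
  ],
)

```text
time: 6.5
eef_pos: [475.6, -148.0, 22.6]
tool_rot: [0.0, 1.0, -0.007, 0.0]
ft_force: [-3.5, -0.2, 7.8]
grip_width: 30.8
```

```bash
python3 look.py p2 medium medium
```

```text
[ 475.6 -148.    22.6] 30.8 [-3.5 -0.2  7.8] 6.5
s 219 213
t 321 206
```

View pics/p2.png

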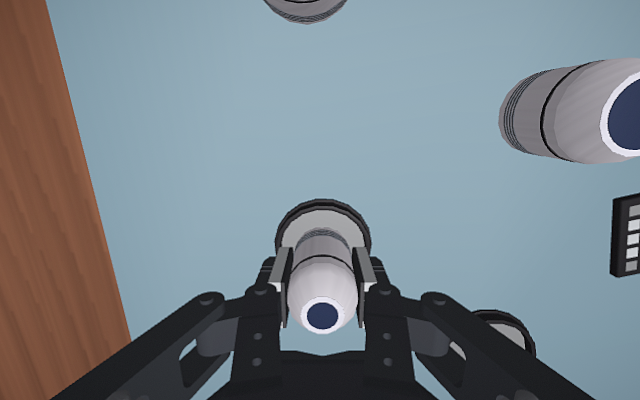

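View pics/p2s.png

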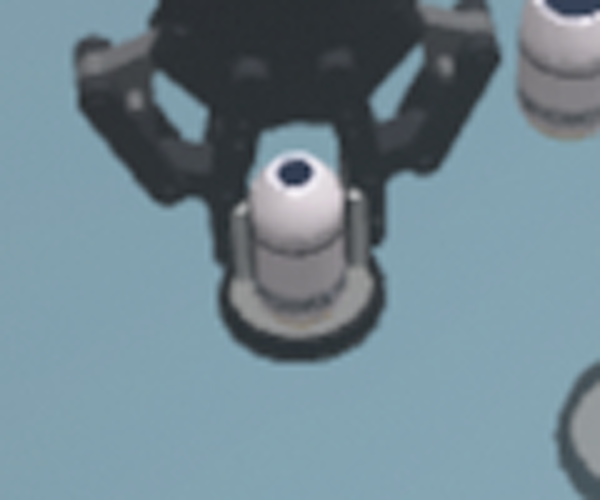

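Emit:
send_rows(
  targets=[
    [[0,0,0],0.0,25],
    [[0,0,0],0.0,35],
    [[0,0,0],0.0,45],
    [[0,0,0],0.0,60],
    [[0,0,0],0.0,80],
    [[0,0,0],0.0,100],
    [[0,0,0],0.0,100],
    [[0,0,0],0.0,100],
    [[0,0,0],0.0,100],
    [[0,0,0],0.0,100],
  ],
)

```text
time: 7.48
eef_pos: [475.4, -147.9, 21.6]
tool_rot: [-0.0, 1.0, -0.007, 0.0]
ft_force: [-1.7, 0.2, -0.9]
grip_width: 85.3
```

Emit:
send_rows(
  targets=[
    [[0,0,15],0.0,100],
    [[0,0,40],0.0,100],
    [[0,0,70],0.0,100],
    [[0,0,85],0.0,100],
    [[0,0,90],0.0,100],
    [[0,0,90],0.0,100],
  ],
)

```text
time: 7.98
eef_pos: [476.2, -148.2, 112.7]
tool_rot: [0.001, 1.0, -0.007, 0.001]
ft_force: [0.2, -0.6, -0.7]
grip_width: 85.7
```

```bash
python3 look.py p3 medium medium
```

```text
[ 476.2 -148.2  112.7] 85.7 [ 0.2 -0.6 -0.7] 7.9833
s 218 176
t 327 202
```

View pics/p3.png

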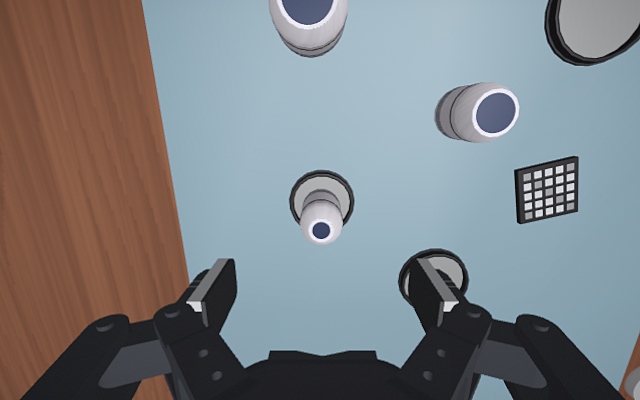

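View pics/p3s.png

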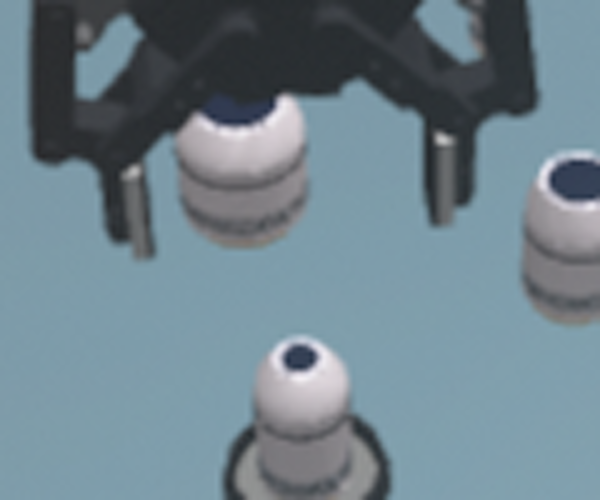

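Emit:
send_rows(
  targets=[
    [[15,10,0],0.0,100],
    [[40,27,0],0.0,100],
    [[68,46,0],0.0,100],
    [[93,64,0],0.0,100],
    [[107,73,0],0.0,100],
    [[111,75.7,0],0.0,100],
    [[111,75.7,0],0.0,100],
    [[111,75.7,-15],0.0,100],
    [[111,75.7,-20],0.0,100],
    [[111,75.7,-20],0.0,100],
  ],
)

```text
time: 8.97
eef_pos: [583.7, -73.6, 89.5]
tool_rot: [0.0, 1.0, -0.008, -0.003]
ft_force: [-0.3, -0.2, 0.1]
grip_width: 85.3
```

```bash
python3 look.py q1 medium medium; python3 -c "
from h import *
c=cams.read_camera('wrist'); print(proj(c,[[587.3,-72.5,58]]))"
```

```text
[583.7 -73.6  89.5] 85.3 [-0.3 -0.2  0.1] 8.9667
s 273 149
t 294 153
[[324.59087482 238.37372982]]
```

View pics/q1.png

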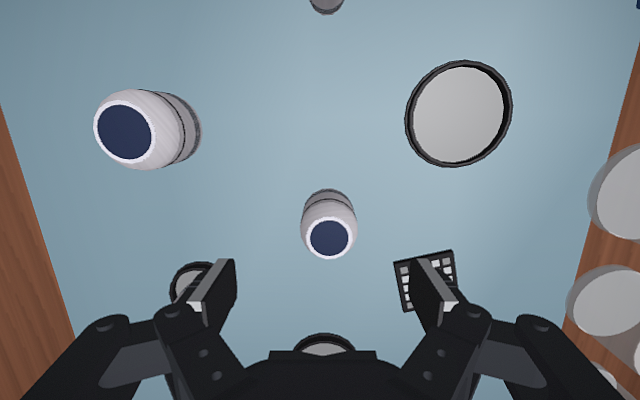

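Emit:
send_rows(
  targets=[
    [[5,1,-15],0.0,100],
    [[5,1,-40],0.0,100],
    [[5,1,-62],0.0,100],
    [[5,1,-73],0.0,100],
    [[5,1,-73],0.0,100],
    [[5,1,-73],0.0,100],
  ],
)

```text
time: 9.67
eef_pos: [591.6, -71.2, 18.9]
tool_rot: [-0.0, 1.0, -0.007, 0.0]
ft_force: [-0.1, -0.3, 0.6]
grip_width: 85.5
```

```bash
python3 look.py q2 medium medium; python3 -c "
from h import *
c=cams.read_camera('wrist'); print(proj(c,[[587.3,-72.5,58]]))"
```

```text
[591.6 -71.2  18.9] 85.5 [-0.1 -0.3  0.6] 9.6667
s 275 175
t 292 156
[[310.38570523 311.68035482]]
```

View pics/q2.png

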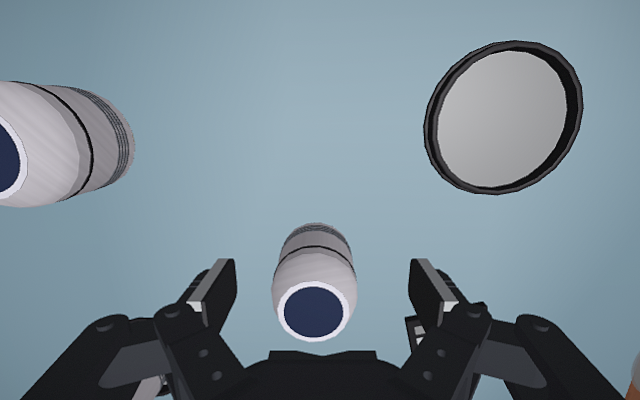

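Emit:
send_rows(
  targets=[
    [[-3,-1,-2],0.0,100],
    [[-3,-1,-2],0.0,100],
    [[-3,-1,-2],0.0,80],
    [[-3,-1,-2],0.0,0],
    [[-3,-1,-2],0.0,0],
    [[-3,-1,-2],0.0,0],
    [[-3,-1,-2],0.0,0],
    [[-3,-1,-2],0.0,0],
    [[-3,-1,-2],0.0,0],
    [[-3,-1,-2],0.0,0],
  ],
)

```text
time: 10.7
eef_pos: [588.5, -72.2, 16.8]
tool_rot: [0.0, 1.0, -0.007, 0.0]
ft_force: [-0.6, -1.0, 3.0]
grip_width: 38.7
```

Emit:
send_rows(
  targets=[
    [[0,0,0],0.0,0],
    [[0,0,0],0.0,0],
    [[0,0,0],0.0,0],
    [[0,0,0],0.0,0],
  ],
)

```text
time: 11.03
eef_pos: [588.6, -72.2, 16.9]
tool_rot: [0.0, 1.0, -0.007, 0.0]
ft_force: [-1.2, 0.1, 5.9]
grip_width: 38.7
```

Emit:
send_rows(
  targets=[
    [[0,0,5],0.0,0],
    [[0,0,15],0.0,0],
    [[0,0,30],0.0,0],
    [[0,0,42],0.0,0],
    [[0,0,48],0.0,0],
    [[0,0,50],0.0,0],
    [[0,0,50],0.0,0],
  ],
)

```text
time: 11.62
eef_pos: [588.7, -72.3, 67.2]
tool_rot: [0.0, 1.0, -0.007, 0.001]
ft_force: [0.1, 0.3, -3.8]
grip_width: 39.0
```

Emit:
send_rows(
  targets=[
    [[0,-10,0],0.0,0],
    [[-1,-30,0],0.0,0],
    [[-2,-55,0],0.0,0],
    [[-4,-82,0],0.0,0],
    [[-5,-108,0],0.0,0],
    [[-6,-132,0],0.0,0],
    [[-6.7,-148,0],0.0,0],
    [[-6.7,-156.6,0],0.0,0],
    [[-6.7,-156.6,0],0.0,0],
    [[-6.7,-156.6,0],0.0,0],
  ],
)

```text
time: 12.45
eef_pos: [581.3, -228.4, 66.0]
tool_rot: [-0.001, 1.0, -0.007, -0.0]
ft_force: [-0.9, 1.2, -3.2]
grip_width: 38.7
```

```bash
python3 look.py q3 medium medium; python3 -c "
from h import *
c=cams.read_camera('wrist'); print(proj(c,[[581.6,-228.8,3]]))"
```

```text
[ 581.3 -228.4   66. ] 38.7 [-0.9  1.2 -3.2] 12.45
s 293 225
t 361 161
[[321.94646524 225.76029636]]
```

View pics/q3.png

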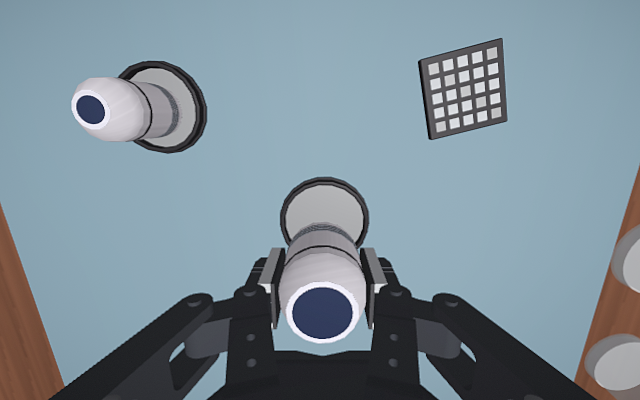

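View pics/q3s.png

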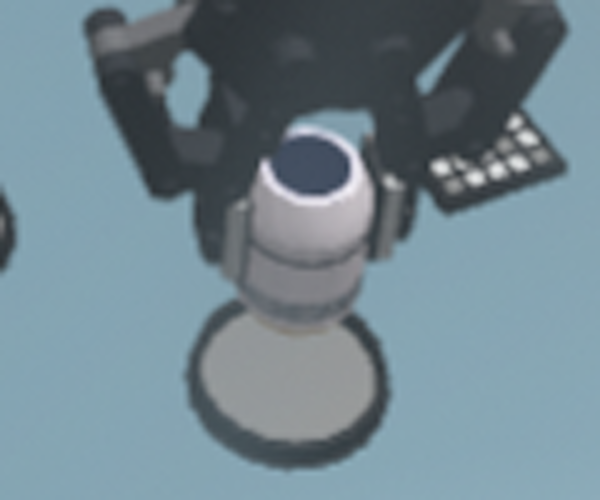

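Emit:
send_rows(
  targets=[
    [[1.5,0,-8],0.0,0],
    [[1.5,0,-20],0.0,0],
    [[1.5,0,-31],0.0,0],
    [[1.5,0,-38],0.0,0],
    [[1.5,0,-42],0.0,0],
    [[1.5,0,-43.5],0.0,0],
    [[1.5,0,-44],0.0,0],
    [[1.5,0,-44],0.0,0],
  ],
)

```text
time: 13.32
eef_pos: [583.4, -228.8, 22.7]
tool_rot: [-0.0, 1.0, -0.007, 0.0]
ft_force: [0.2, 0.3, -2.5]
grip_width: 39.0
```

Emit:
send_rows(
  targets=[
    [[0,0,-0.6],0.0,0],
    [[0,0,-1.2],0.0,0],
    [[0,0,-1.8],0.0,0],
    [[0,0,-1.8],0.0,0],
  ],
)

```text
time: 13.65
eef_pos: [583.3, -228.9, 21.0]
tool_rot: [0.0, 1.0, -0.007, 0.0]
ft_force: [-0.1, -0.2, -3.4]
grip_width: 38.7
```

Emit:
send_rows(
  targets=[
    [[0,0,-0.5],0.0,0],
    [[0,0,-1],0.0,0],
    [[0,0,-1.2],0.0,0],
    [[0,0,-1.2],0.0,0],
  ],
)

```text
time: 13.98
eef_pos: [583.3, -228.9, 19.9]
tool_rot: [0.0, 1.0, -0.007, 0.0]
ft_force: [-0.5, -0.3, -0.6]
grip_width: 38.6
```

Emit:
send_rows(
  targets=[
    [[0,0,-0.5],0.0,0],
    [[0,0,-0.5],0.0,0],
  ],
)

```text
time: 14.15
eef_pos: [583.3, -228.8, 19.9]
tool_rot: [0.0, 1.0, -0.007, 0.0]
ft_force: [-3.4, -0.1, 4.4]
grip_width: 39.0
```

```bash
python3 look.py q4 medium medium
```

```text
[ 583.3 -228.8   19.9] 39.0 [-3.4 -0.1  4.4] 14.15
s 292 243
t 357 164
```

View pics/q4s.png

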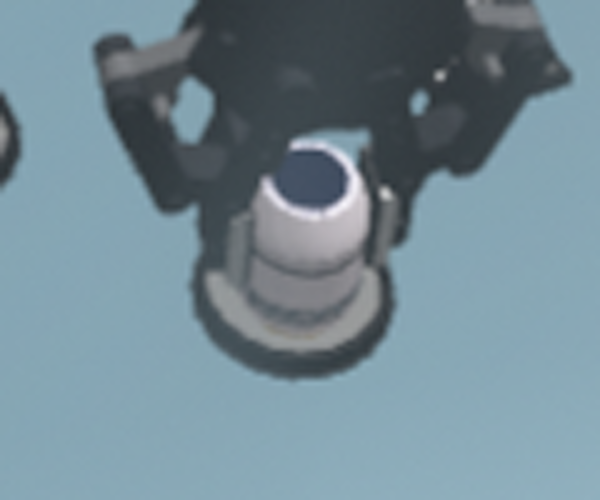

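Contact made; releasing.

Emit:
send_rows(
  targets=[
    [[0,0,0],0.0,40],
    [[0,0,0],0.0,50],
    [[0,0,0],0.0,60],
    [[0,0,0],0.0,70],
    [[0,0,0],0.0,85],
    [[0,0,0],0.0,100],
    [[0,0,0],0.0,100],
    [[0,0,0],0.0,100],
    [[0,0,0],0.0,100],
    [[0,0,0],0.0,100],
  ],
)

```text
time: 15.13
eef_pos: [583.3, -228.8, 19.1]
tool_rot: [-0.0, 1.0, -0.007, 0.0]
ft_force: [0.3, 0.3, -0.2]
grip_width: 85.1
```

Emit:
send_rows(
  targets=[
    [[0,0,15],0.0,100],
    [[0,0,40],0.0,100],
    [[0,0,70],0.0,100],
    [[0,0,85],0.0,100],
    [[0,0,90],0.0,100],
    [[0,0,90],0.0,100],
  ],
)

```text
time: 15.63
eef_pos: [584.0, -229.1, 110.5]
tool_rot: [0.001, 1.0, -0.007, 0.001]
ft_force: [0.1, 0.7, -0.7]
grip_width: 85.3
```

```bash
python3 look.py q5 medium medium
```

```text
[ 584.  -229.1  110.5] 85.3 [ 0.1  0.7 -0.7] 15.6333
s 297 206
t 365 156
```

View pics/q5.png

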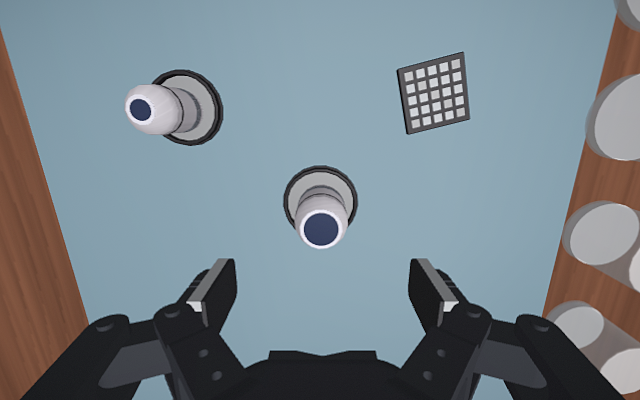

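Emit:
send_rows(
  targets=[
    [[-6,12,0],0.0,100],
    [[-19,38,0],0.0,100],
    [[-38,74,0],0.0,100],
    [[-58,112,0],0.0,100],
    [[-78,150,0],0.0,100],
    [[-96,185,0],0.0,100],
    [[-109,210,0],0.0,100],
    [[-115,223,0],0.0,100],
    [[-115,223,0],0.0,100],
    [[-115,223,0],0.0,100],
  ],
)

```text
time: 16.62
eef_pos: [467.3, -5.1, 108.6]
tool_rot: [0.0, 1.0, -0.006, -0.001]
ft_force: [0.6, 0.4, 0.2]
grip_width: 85.2
```

Emit:
send_rows(
  targets=[
    [[0,0,-5],0.0,100],
    [[0,0,-15],0.0,100],
    [[0,0,-20],0.0,100],
    [[0,0,-20],0.0,100],
    [[0,0,-20],0.0,100],
  ],
)

```text
time: 17.03
eef_pos: [467.9, -6.3, 88.2]
tool_rot: [-0.0, 1.0, -0.008, -0.001]
ft_force: [0.2, -0.3, 1.0]
grip_width: 85.5
```

```bash
python3 look.py g1 medium medium; python3 -c "
from h import *
c=cams.read_camera('wrist'); print(proj(c,[[468.9,-6.1,56]]))"
```

```text
[467.9  -6.3  88.2] 85.5 [ 0.2 -0.3  1. ] 17.0333
s 204 133
t 261 202
[[323.17590023 239.68120827]]
```

View pics/g1.png

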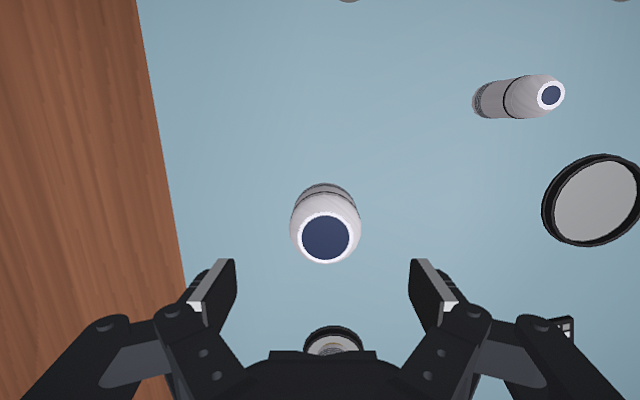

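Emit:
send_rows(
  targets=[
    [[2,0,-10],0.0,100],
    [[2,0,-30],0.0,100],
    [[2,0,-50],0.0,100],
    [[2,0,-64],0.0,100],
    [[2,0,-71],0.0,100],
    [[2,0,-71],0.0,100],
    [[2,0,-71],0.0,100],
  ],
)

```text
time: 17.82
eef_pos: [470.3, -5.6, 18.0]
tool_rot: [-0.0, 1.0, -0.007, -0.0]
ft_force: [0.2, 0.7, -0.6]
grip_width: 85.3
```

Emit:
send_rows(
  targets=[
    [[0,0,0],0.0,80],
    [[0,0,0],0.0,0],
    [[0,0,0],0.0,0],
    [[0,0,0],0.0,0],
    [[0,0,0],0.0,0],
    [[0,0,0],0.0,0],
    [[0,0,0],0.0,0],
    [[0,0,0],0.0,0],
    [[0,0,0],0.0,0],
    [[0,0,0],0.0,0],
  ],
  grip_force=50,
)

```text
time: 18.65
eef_pos: [470.6, -5.9, 19.1]
tool_rot: [0.0, 1.0, -0.007, 0.001]
ft_force: [-0.3, -0.5, 5.3]
grip_width: 48.3
```

```bash
python3 look.py g2 medium medium
```

```text
[470.6  -5.9  19.1] 48.3 [-0.3 -0.5  5.3] 18.65
s 207 160
t 261 204
```

View pics/g2.png

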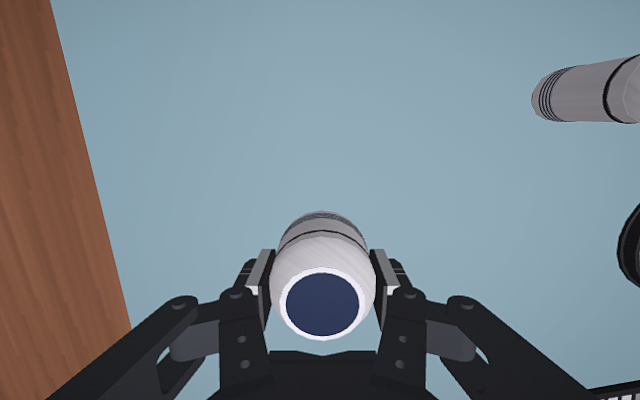

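Emit:
send_rows(
  targets=[
    [[0,0,5],0.0,0],
    [[0,0,15],0.0,0],
    [[0,0,30],0.0,0],
    [[0,0,42],0.0,0],
    [[0,0,48],0.0,0],
    [[0,0,50],0.0,0],
    [[0,0,50],0.0,0],
  ],
)

```text
time: 19.38
eef_pos: [470.4, -6.0, 68.7]
tool_rot: [0.0, 1.0, -0.007, 0.001]
ft_force: [0.3, -0.2, -3.4]
grip_width: 48.2
```

Emit:
send_rows(
  targets=[
    [[10,0,0],0.0,0],
    [[32,1,0],0.0,0],
    [[60,2,0],0.0,0],
    [[90,3,0],0.0,0],
    [[120,4,0],0.0,0],
    [[150,5,0],0.0,0],
    [[178,6,0],0.0,0],
    [[200,6,0],0.0,0],
    [[211,6,0],0.0,0],
    [[214,6,0],0.0,0],
  ],
)

```text
time: 20.22
eef_pos: [686.4, 0.2, 66.4]
tool_rot: [-0.0, 1.0, -0.007, 0.0]
ft_force: [-0.3, 0.7, -2.5]
grip_width: 48.8
```

Emit:
send_rows(
  targets=[
    [[0,0,0],0.0,0],
    [[0,0,0],0.0,0],
    [[0,0,0],0.0,0],
  ],
)

```text
time: 20.47
eef_pos: [682.9, 0.2, 67.5]
tool_rot: [0.0, 1.0, -0.007, -0.001]
ft_force: [0.4, -0.8, -3.5]
grip_width: 48.5
```

```bash
python3 look.py g3 medium medium; python3 -c "
from h import *
c=cams.read_camera('wrist'); print(proj(c,[[683.2,0,10]]))"
```

```text
[6.829e+02 2.000e-01 6.750e+01] 48.5 [ 0.4 -0.8 -3.5] 20.4667
s 313 127
t 265 112
[[322.03963169 225.54557892]]
```

View pics/g3.png

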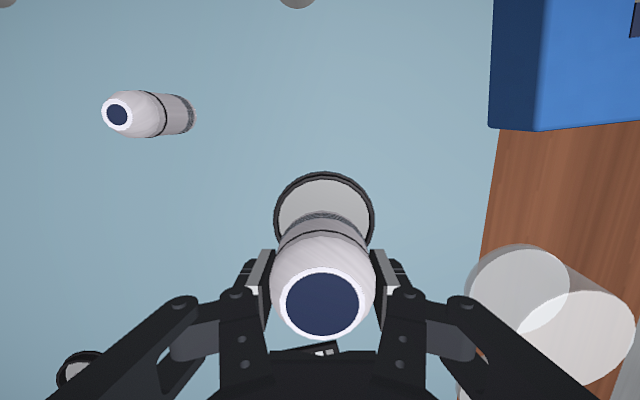

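View pics/g3s.png

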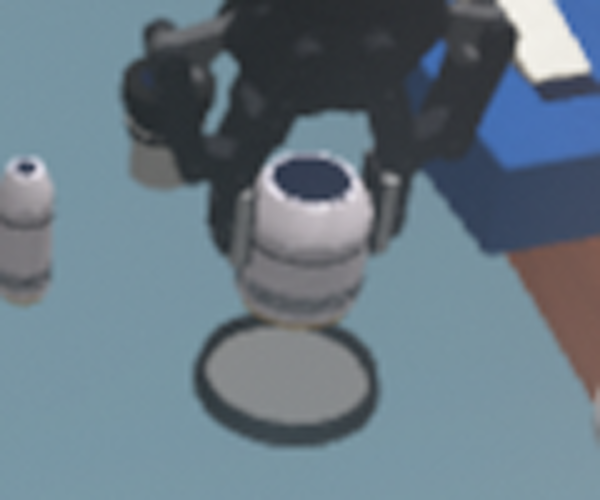

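```bash
python3 -c "
from h import *
t=cams.read_camera('top'); s=cams.read_camera('side')
print(onplane(t,[(354,127),(354,110),(338,110),(302,125),(225,127)],0).round(), onplane(t,[(302,108),(354,127)],60).round(), onplane(s,[(433,212),(452,211)],0).round())"
```

```text
[[802. -66.   0.]
 [849. -63.   0.]
 [846. -22.   0.]
 [798.  67.   0.]
 [780. 264.   0.]] [[818.  66.  60.]
 [778. -63.  60.]] [[802. -49.   0.]
 [841. -53.   0.]]
```

Emit:
send_rows(
  targets=[
    [[1,0,-8],0.0,0],
    [[1,0,-20],0.0,0],
    [[1,0,-31],0.0,0],
    [[1,0,-38],0.0,0],
    [[1,0,-42],0.0,0],
    [[1,0,-43.5],0.0,0],
    [[1,0,-43.5],0.0,0],
    [[1,0,-43.5],0.0,0],
  ],
)

```text
time: 21.43
eef_pos: [685.6, 0.4, 24.8]
tool_rot: [-0.0, 1.0, -0.007, 0.0]
ft_force: [0.2, -0.6, -2.7]
grip_width: 48.6
```

Emit:
send_rows(
  targets=[
    [[0,0,-0.6],0.0,0],
    [[0,0,-1.2],0.0,0],
    [[0,0,-1.2],0.0,0],
  ],
)

```text
time: 21.68
eef_pos: [685.4, 0.2, 23.8]
tool_rot: [0.0, 1.0, -0.007, 0.0]
ft_force: [0.6, -0.7, -3.2]
grip_width: 48.6
```

Emit:
send_rows(
  targets=[
    [[0,0,-0.5],0.0,0],
    [[0,0,-1],0.0,0],
    [[0,0,-1],0.0,0],
  ],
)

```text
time: 21.93
eef_pos: [685.2, 0.2, 22.4]
tool_rot: [-0.0, 1.0, -0.007, 0.0]
ft_force: [0.3, 0.4, -3.1]
grip_width: 48.4
```

Emit:
send_rows(
  targets=[
    [[0,0,-0.5],0.0,0],
    [[0,0,-0.7],0.0,0],
    [[0,0,-0.7],0.0,0],
  ],
)

```text
time: 22.18
eef_pos: [685.3, 0.2, 22.2]
tool_rot: [0.0, 1.0, -0.007, 0.0]
ft_force: [-0.8, -1.6, 1.2]
grip_width: 48.4
```

Emit:
send_rows(
  targets=[
    [[0,0,-0.4],0.0,0],
    [[0,0,-0.4],0.0,0],
  ],
)

```text
time: 22.35
eef_pos: [685.3, 0.2, 22.2]
tool_rot: [0.0, 1.0, -0.007, 0.0]
ft_force: [-3.4, -0.8, 5.1]
grip_width: 48.3
```

Emit:
send_rows(
  targets=[
    [[0,0,0],0.0,55],
    [[0,0,0],0.0,62],
    [[0,0,0],0.0,70],
    [[0,0,0],0.0,80],
    [[0,0,0],0.0,90],
    [[0,0,0],0.0,100],
    [[0,0,0],0.0,100],
    [[0,0,0],0.0,100],
    [[0,0,0],0.0,100],
    [[0,0,0],0.0,100],
  ],
)

```text
time: 23.18
eef_pos: [685.3, 0.2, 21.3]
tool_rot: [-0.0, 1.0, -0.007, 0.0]
ft_force: [0.1, 0.0, 0.6]
grip_width: 85.6
```

Emit:
send_rows(
  targets=[
    [[0,0,15],0.0,100],
    [[0,0,40],0.0,100],
    [[0,0,70],0.0,100],
    [[0,0,85],0.0,100],
    [[0,0,90],0.0,100],
    [[0,0,90],0.0,100],
  ],
)

```text
time: 23.68
eef_pos: [686.2, 0.3, 113.4]
tool_rot: [0.0, 1.0, -0.007, 0.002]
ft_force: [0.4, 0.4, 0.6]
grip_width: 85.6
```

```bash
python3 look.py g5 medium medium
```

```text
[6.862e+02 3.000e-01 1.134e+02] 85.6 [0.4 0.4 0.6] 23.6833
s 317 108
t 265 104
```

View pics/g5.png

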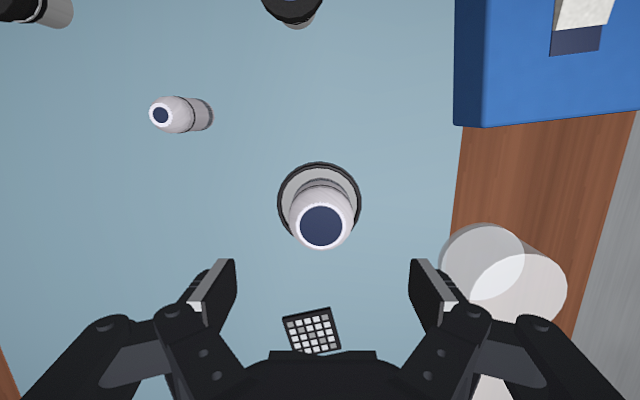

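Emit:
send_rows(
  targets=[
    [[-10,8,0],0.0,100],
    [[-30,24,0],0.0,100],
    [[-55,44,0],0.0,100],
    [[-78,62,0],0.0,100],
    [[-93,73,0],0.0,100],
    [[-98.2,77.6,0],0.0,100],
    [[-98.2,77.6,0],0.0,100],
    [[-98.2,77.6,-8],0.0,100],
    [[-98.2,77.6,-13],0.0,100],
    [[-98.2,77.6,-13],0.0,100],
  ],
)

```text
time: 24.67
eef_pos: [587.1, 76.0, 96.3]
tool_rot: [0.0, 1.0, -0.008, -0.001]
ft_force: [-0.5, 0.8, -0.1]
grip_width: 85.3
```

Emit:
send_rows(
  targets=[
    [[0,0,0],0.0,100],
    [[0,0,0],0.0,100],
    [[0,0,0],0.0,100],
  ],
)

```text
time: 24.92
eef_pos: [587.5, 77.5, 98.3]
tool_rot: [-0.0, 1.0, -0.007, 0.0]
ft_force: [-0.4, 0.6, -0.7]
grip_width: 85.1
```

```bash
python3 look.py s1 medium medium; python3 -c "
from h import *
c=cams.read_camera('wrist'); print(proj(c,[[588,77.9,66]]))"
```

```text
[587.5  77.5  98.3] 85.1 [-0.4  0.6 -0.7] 24.9167
s 258 97
t 227 146
[[323.66112342 239.63674199]]
```

View pics/s1.png

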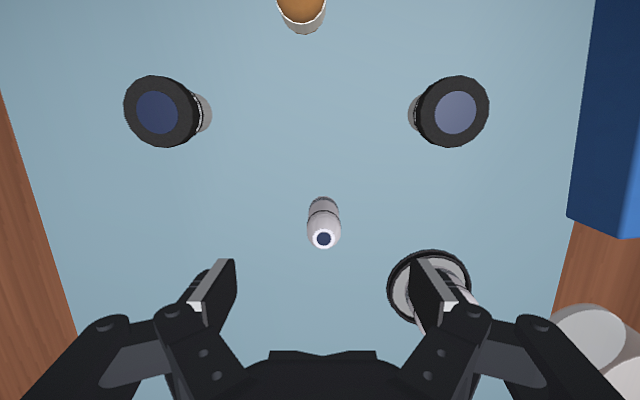

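Emit:
send_rows(
  targets=[
    [[0.5,0,-15],0.0,100],
    [[0.5,0,-38],0.0,100],
    [[0.5,0,-60],0.0,100],
    [[0.5,0,-74],0.0,100],
    [[0.5,0,-80],0.0,100],
    [[0.5,0,-80],0.0,100],
    [[0.5,0,-80],0.0,100],
  ],
)

```text
time: 25.7
eef_pos: [588.0, 78.1, 18.8]
tool_rot: [-0.0, 1.0, -0.007, 0.0]
ft_force: [0.4, -0.8, 0.1]
grip_width: 85.5
```

Emit:
send_rows(
  targets=[
    [[0,0,0],0.0,70],
    [[0,0,0],0.0,0],
    [[0,0,0],0.0,0],
    [[0,0,0],0.0,0],
    [[0,0,0],0.0,0],
    [[0,0,0],0.0,0],
    [[0,0,0],0.0,0],
    [[0,0,0],0.0,0],
    [[0,0,0],0.0,0],
    [[0,0,0],0.0,0],
  ],
  grip_force=40,
)

```text
time: 26.53
eef_pos: [587.8, 77.8, 18.8]
tool_rot: [0.0, 1.0, -0.007, 0.0]
ft_force: [-0.8, 0.3, 5.4]
grip_width: 23.0
```

Emit:
send_rows(
  targets=[
    [[0,0,0],0.0,0],
    [[0,0,0],0.0,0],
  ],
)

```text
time: 26.7
eef_pos: [587.8, 77.8, 18.8]
tool_rot: [0.0, 1.0, -0.007, 0.0]
ft_force: [-1.1, -1.1, 5.5]
grip_width: 23.2
```

```bash
python3 look.py s2 medium medium
```

```text
[587.8  77.8  18.8] 23.2 [-1.1 -1.1  5.5] 26.7
s 257 128
t 230 153
```

View pics/s2.png

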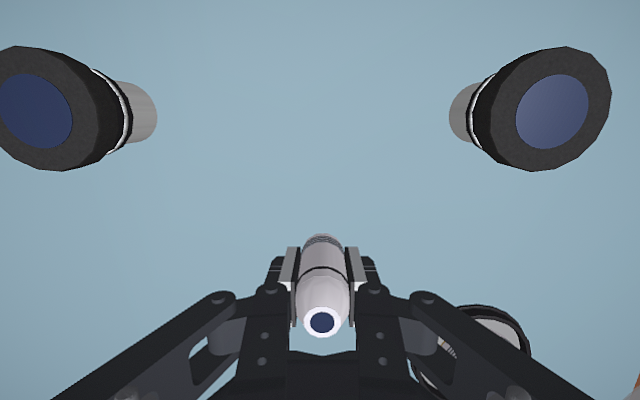

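Emit:
send_rows(
  targets=[
    [[0,0,5],0.0,0],
    [[0,0,15],0.0,0],
    [[0,0,32],0.0,0],
    [[0,0,52],0.0,0],
    [[0,0,72],0.0,0],
    [[0,0,86],0.0,0],
    [[0,0,94],0.0,0],
    [[0,0,97],0.0,0],
    [[0,0,97],0.0,0],
  ],
)

```text
time: 27.6
eef_pos: [587.7, 77.7, 115.9]
tool_rot: [-0.0, 1.0, -0.007, 0.0]
ft_force: [-0.2, 0.3, -1.1]
grip_width: 22.7
```

Emit:
send_rows(
  targets=[
    [[-5,10,0],0.0,0],
    [[-16,30,0],0.0,0],
    [[-31,58,0],0.0,0],
    [[-47,88,0],0.0,0],
    [[-63,118,0],0.0,0],
    [[-79,148,0],0.0,0],
    [[-94,176,0],0.0,0],
    [[-105,198,0],0.0,0],
    [[-112,212,0],0.0,0],
    [[-114.2,216.4,0],0.0,0],
  ],
)

```text
time: 28.43
eef_pos: [469.8, 298.0, 114.5]
tool_rot: [-0.001, 1.0, -0.004, -0.001]
ft_force: [0.3, -0.6, -1.3]
grip_width: 23.3
```

Emit:
send_rows(
  targets=[
    [[0,0,-10],0.0,0],
    [[0,0,-30],0.0,0],
    [[0,0,-42],0.0,0],
    [[0,0,-47],0.0,0],
    [[0,0,-47],0.0,0],
    [[0,0,-47],0.0,0],
  ],
)

```text
time: 28.93
eef_pos: [473.6, 293.5, 67.9]
tool_rot: [0.0, 1.0, -0.008, -0.0]
ft_force: [0.4, 0.4, -1.1]
grip_width: 22.9
```

```bash
python3 look.py s3 medium medium; python3 -c "
from h import *
c=cams.read_camera('wrist'); print(proj(c,[[473.6,294.2,10]]))"
```

```text
[473.6 293.5  67.9] 22.9 [ 0.4  0.4 -1.1] 28.9333
s 193 61
t 130 191
[[321.85888746 225.33876231]]
```

View pics/s3.png

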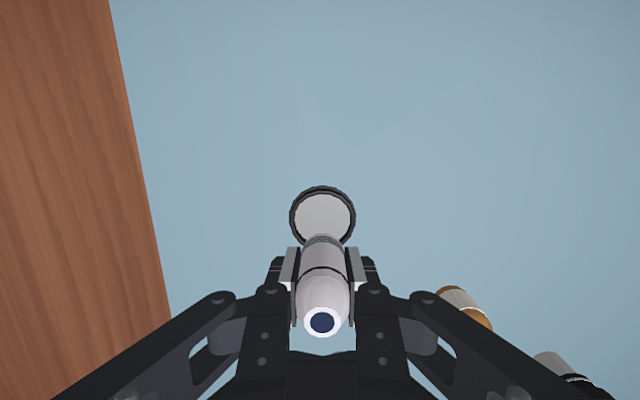

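View pics/s3s.png

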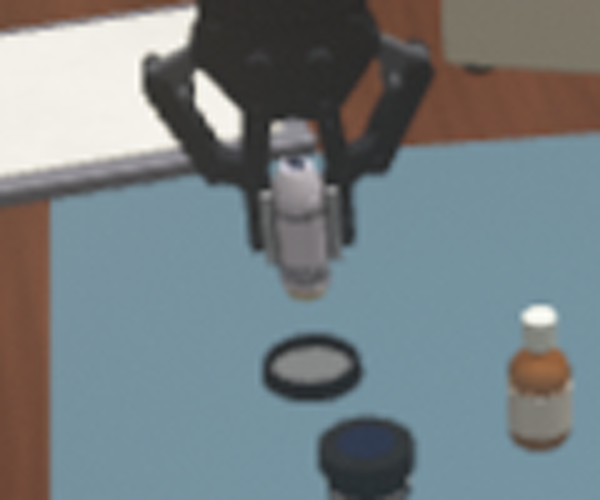

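Run:
```python
from meas import *
c=cams.read_camera("wrist"); im=c["pixels"][:,:,::-1].copy()
im=cv2.resize(im[150:300,240:420],None,fx=4,fy=4,interpolation=cv2.INTER_CUBIC)
for r,z,col in((24,10,(0,0,255)),(24,0,(0,255,255))):
    q=(proj(c,pts([(r,z)],473.6,294.2))-[240,150]+.5)*4-.5
    cv2.polylines(im,[q.round().astype(int)],True,col,1)
cv2.imwrite("pics/ov.png",im)
```

```text
(no output)
```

View pics/ov.png

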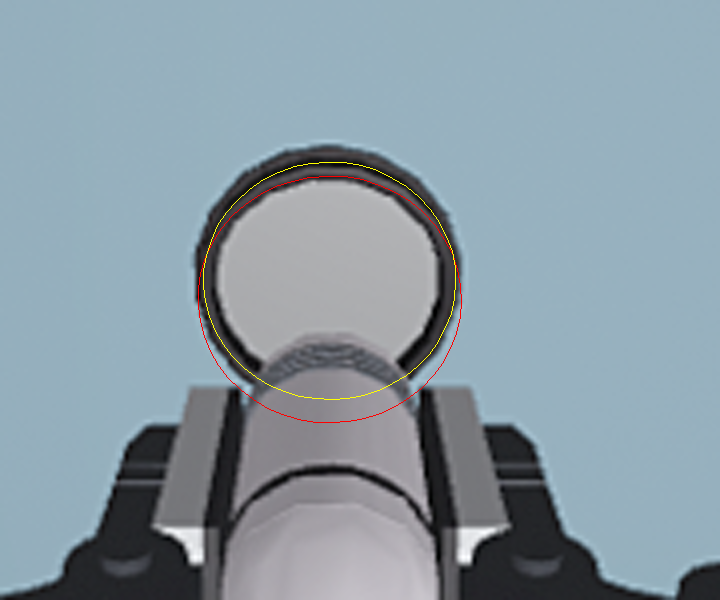

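Emit:
send_rows(
  targets=[
    [[0,2.2,-8],0.0,0],
    [[0,2.2,-20],0.0,0],
    [[0,2.2,-31],0.0,0],
    [[0,2.2,-38],0.0,0],
    [[0,2.2,-42],0.0,0],
    [[0,2.2,-44],0.0,0],
    [[0,2.2,-44],0.0,0],
    [[0,2.2,-44],0.0,0],
  ],
)

```text
time: 29.85
eef_pos: [473.4, 296.6, 24.4]
tool_rot: [-0.0, 1.0, -0.007, 0.0]
ft_force: [-0.0, -0.5, -1.3]
grip_width: 23.0
```

Emit:
send_rows(
  targets=[
    [[0,0,-0.6],0.0,0],
    [[0,0,-1.2],0.0,0],
    [[0,0,-1.5],0.0,0],
    [[0,0,-1.5],0.0,0],
  ],
)

```text
time: 30.18
eef_pos: [473.5, 296.4, 23.0]
tool_rot: [-0.0, 1.0, -0.007, 0.0]
ft_force: [-0.3, 0.1, -1.1]
grip_width: 22.9
```

Emit:
send_rows(
  targets=[
    [[0,0,-0.5],0.0,0],
    [[0,0,-1],0.0,0],
    [[0,0,-1],0.0,0],
  ],
)

```text
time: 30.43
eef_pos: [473.4, 296.4, 21.9]
tool_rot: [-0.0, 1.0, -0.007, 0.0]
ft_force: [-0.6, -0.1, -0.9]
grip_width: 22.9
```

Emit:
send_rows(
  targets=[
    [[0,0,-0.4],0.0,0],
    [[0,0,-0.7],0.0,0],
    [[0,0,-0.7],0.0,0],
  ],
)

```text
time: 30.68
eef_pos: [473.4, 296.5, 21.8]
tool_rot: [0.0, 1.0, -0.007, 0.0]
ft_force: [-1.7, -1.4, 5.3]
grip_width: 22.9
```

```bash
python3 look.py s4 medium medium
```

```text
[473.4 296.5  21.8] 22.9 [-1.7 -1.4  5.3] 30.6833
s 195 77
t 135 193
```

View pics/s4.png

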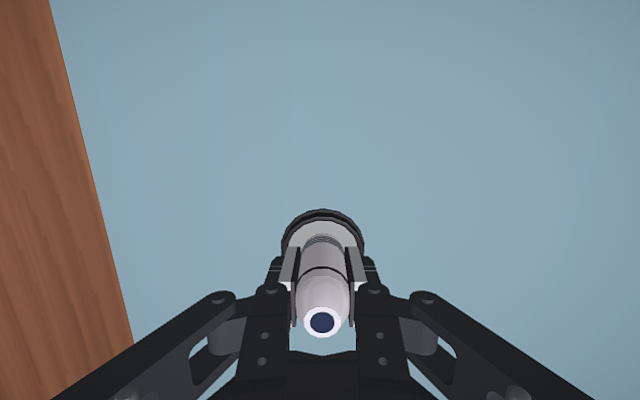

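Emit:
send_rows(
  targets=[
    [[0,0,0],0.0,25],
    [[0,0,0],0.0,35],
    [[0,0,0],0.0,45],
    [[0,0,0],0.0,60],
    [[0,0,0],0.0,80],
    [[0,0,0],0.0,100],
    [[0,0,0],0.0,100],
    [[0,0,0],0.0,100],
    [[0,0,0],0.0,100],
    [[0,0,0],0.0,100],
  ],
)

```text
time: 31.67
eef_pos: [473.3, 296.4, 21.1]
tool_rot: [-0.0, 1.0, -0.007, 0.0]
ft_force: [-0.3, 1.0, -0.2]
grip_width: 85.3
```

Emit:
send_rows(
  targets=[
    [[0,0,15],0.0,100],
    [[0,0,40],0.0,100],
    [[0,0,75],0.0,100],
    [[0,0,110],0.0,100],
    [[0,0,145],0.0,100],
    [[0,0,180],0.0,100],
    [[0,0,200],0.0,100],
    [[0,0,200],0.0,100],
  ],
)

```text
time: 32.33
eef_pos: [475.4, 298.5, 226.5]
tool_rot: [-0.003, 1.0, -0.007, 0.004]
ft_force: [0.3, 0.1, 0.5]
grip_width: 85.4
```

```bash
python3 look.py s5 medium medium
python3 - <<'E'
from h import *
for n in ("side","top"): cv2.imwrite(f"pics/f{n}.png",cams.read_camera(n)["pixels"][:,:,::-1])
E
```

```text
[475.4 298.5 226.5] 85.4 [0.3 0.1 0.5] 32.3333
s 189 0
t 105 178
```

View pics/s5.png

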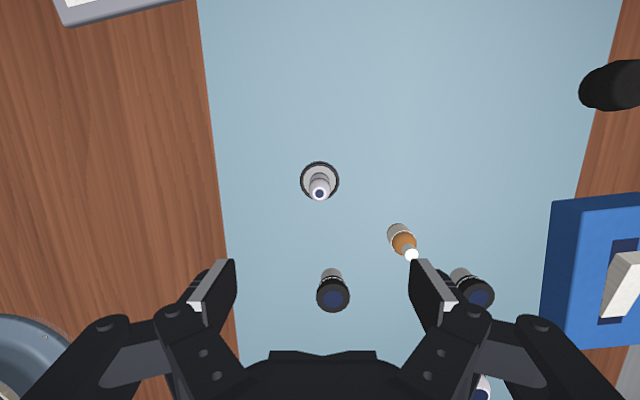

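View pics/fside.png

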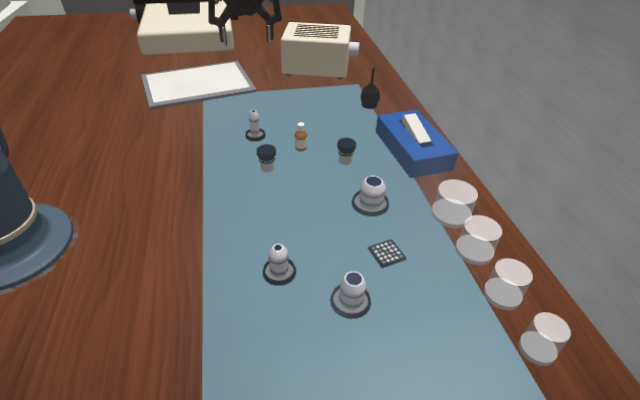

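View pics/ftop.png

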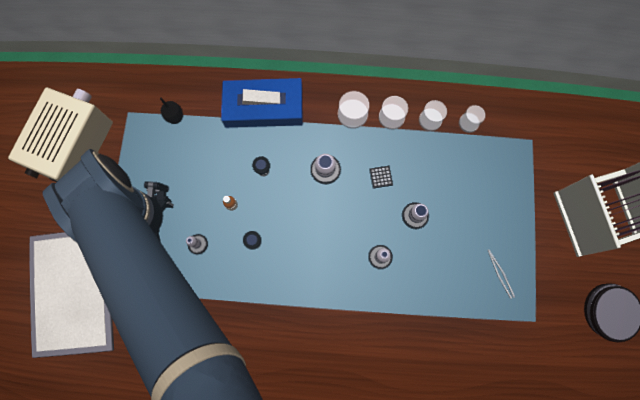

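Run:
```python
from meas import *
ob={'slim':(473.4,296.4),'medium':(475.5,-148),'broad':(583.3,-228.8),'giant':(685.3,.2)}
b={'t':{'slim':(474.5,294.6),'medium':(476.4,-146.6),'broad':(583.,-227.3),'giant':(684.1,0)},'s':{'slim':(472.7,292.8),'medium':(474.4,-149.1),'broad':(580.7,-229.9),'giant':(682.6,0)}}
tiles=[]
for nm in('top','side'):
    c=cams.read_camera(nm); row=[]
    for k in ob:
        p=proj(c,[[*ob[k],H[k]+3]])[0]; u,v=p.round().astype(int)
        g=c["pixels"].astype(int); w=6; S=g[v-w:v+w+1,u-w:u+w+1]
        m=(S.sum(2)<270)&(S[:,:,2]>S[:,:,0]+5)
        ys,xs=np.nonzero(m); q=(xs.mean()+u-w,ys.mean()+v-w)
        X=onplane(c,q,H[k]+3)[0,:2]; print(nm,k,m.sum(),X.round(1),'off base',(X-b[nm[0]][k]).round(1))
        bx=proj(c,[[*b[nm[0]][k],20]])[0].round().astype(int)
        im=cv2.resize(c["pixels"][bx[1]-25:bx[1]+25,bx[0]-25:bx[0]+25,::-1],None,fx=4,fy=4,interpolation=cv2.INTER_CUBIC)
        for r,z,col in((BD[k]/2,10,(0,0,255)),):
            cv2.polylines(im,[((proj(c,pts([(r,z)],*b[nm[0]][k]))-bx+25.5)*4-.5).round().astype(int)],True,col,1)
        row.append(im)
    tiles.append(np.hstack(row))
cv2.imwrite("pics/fin.png",np.vstack(tiles))
o=readout.get_obs();print(o['eef_pos'],o['time'])
```

```text
top slim 12 [474.2 292.4] off base [-0.3 -2.2]
top medium 19 [ 479.5 -151.1] off base [ 3.1 -4.5]
top broad 68 [ 584.9 -229.4] off base [ 1.9 -2.1]
top giant 94 [687.    0.7] off base [2.9 0.7]
side slim 1 [472.6 294.1] off base [-0.1  1.3]
side medium 22 [ 474.2 -149.6] off base [-0.2 -0.5]
side broad 120 [ 582.  -230.7] off base [ 1.3 -0.8]
side giant 89 [684.4  -1.2] off base [ 1.8 -1.2]
[472.69156346 295.89543311 219.62385112] 32.6833
```

View pics/fin.png

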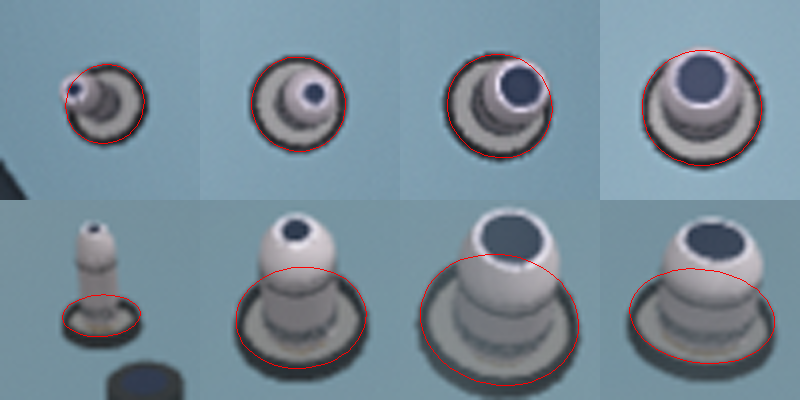

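```bash
python3 -c "
from plant import job_done; print(job_done())"
```

```text
the job is handed in; nothing more can be done
None
```

All four objectives are standing in the canister bases of their own size, and the job was handed in at about 33 s of the 104 s allowed; it reports no verdict. I carried them one at a time in the order medium, broad, giant, slim. Each was lowered until the wrist force showed contact with the foam (about 4–8 N), then released.

**Last checks:**
- **Position:** The top and side pictures show all four upright and fully down in their recesses. Each axis is within about 5.5 mm of its base's centre, against the 12 mm allowed.
- **Eyepieces:** The two eyepieces look unmoved in the final pictures. I judged this by eye and did not measure them again.
- **Gripper:** It is open and hanging about 220 mm above the bench, touching nothing.

**Disagreements:** The cameras differed from each other by 1–5 mm. The largest gap was for the medium objective: the top view put it about 5.5 mm off its base's centre, the side view about 0.5 mm. The wrist camera also put the slim base about 2.7 mm farther in +y than the fixed cameras did. I shifted that placement by 2.2 mm to suit. One lens reading, the slim objective from the side, rested on a single pixel.

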